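Turn the tube carousel by its arms to present two samples to the reader

ROBOT

A 6-joint arm with a two-finger parallel gripper is mounted at the origin on the work surface; the furniture and walls round the work are solid. World frame = base frame: x ahead of the robot, y to its left, z up, the work surface at z = 0. Lengths are in m, angles in degrees, forces in N, time in s.
With the tool pointing down it reaches from about 0.375 to 0.75 m from the base axis. Payload 9 kg.
Tool frame: the origin (TCP) lies where the fingers leave the gripper's body, on its centre line; the fingertips stand 73 mm ahead of it and the grasp point (between the pads) lies 54 mm ahead of it (robot.tip_reach is the distance from the TCP to the fingertips, in m); z points along the fingers, y is the direction in which the jaws open and shut (so a half turn about z gives the same grasp; the last joint's range is limited). The gripper opens to 85 mm and grips with 20 to 120 N. Pads are 22 mm wide; open, the fingers measure 114 mm over their backs; the gripper's body (76 mm by 85 mm) begins 54 mm behind the grasp point. The pads swing forward as they close: fully open they stand 13 mm farther back than shut.
Start: joints at [-76.931, 5.964, 5.575, 89.605, 0, 77.527], TCP at [0.259, -0.541, 0.304] pointing down, gripper open.
Joint ranges: [-171.21, 171.21], [-48.23, 106.86], [-62.78, 66.21], [-105.2, 120.99], [-86.42, 89.51], [-180, 180]. Speed limits (degrees/s): [127.2, 127.2, 147.25, 180, 180, 180].

INTERFACE

Orientations are given as [roll, pitch, yaw] about the fixed x, y, z axes, in that order (R = Rz(yaw) Ry(pitch) Rx(roll)).
In Python, from plant import robot gives the robot as it stands. Calls block until the motion is done:
- robot.move_pose(position, orientation): joint-space move of the TCP to a pose.
- robot.line_to(position, vel=0.15, rotation=None, guard=None): straight line of the TCP; rotation=None keeps the orientation; vel is the mean speed in m/s. With guard (N) it stops when the force on the tool has changed by that much, and returns True; else False.
- robot.goto_joints(angles): joint-space move.
- robot.set_gripper(opening): finger opening in m; the grip force is fixed at half the most; returns when the fingers have stopped.
- robot.pause(seconds).
- robot.ik(position, orientation): joint angles nearest the present ones, or None.
- robot.observe(): the state.
- robot.grab_frame(name): name is "side" or "top"; returns the picture (384x512x3 uint8, blue, green, red); there is no depth.
- robot.get_calibration(name): a dict with "vertical_fov" (degrees; the focal length in pixels is half the picture's height over the tangent of half this angle, whatever the lens; pixels are square), "cx", "cy" (the principal point, pixels), "rvec" (rotation vector, rad) and "tvec" (3), from world to camera coordinates, as OpenCV has them. Camera axes: x right, y down, z forward; pixel columns grow to the right and rows downward; lengths in m; the calibration is good to about 2 mm. A picture is of the moment at which its call begins. get_calibration takes no time and is no camera call.
A pose or a line that the arm cannot do raises robot.IKError and nothing moves.
- robot.job_done(): hands the job in, once; it reports no verdict.
The state is a dict: "time": time; "q": joint angles; "qvel": joint speeds; "joint_torque": joint torques, N m; "tool_pos": TCP position; "tcp_rot": TCP orientation; "ft_force": force on the tool from outside, world axes, zero at the start; "torque": the same for the moment, N m; "gripper_width": finger opening in m.
Only numpy, scipy, OpenCV 4.12 (cv2) and the standard library are available. Lean on these libraries where they do the work, as an engineer would, in place of code of your own. Each camera call takes 0.05 s, during which the arm holds its last target.

TASK

Turn the sample carousel by pushing gently on the upright blue pins of its arms with a fingertip: first bring the tube with the yellow cap squarely in front of the white read head and let it stand still there for two seconds, then turn the carousel on, either way, until the tube with the green cap stands squarely in front of the read head, and leave it there. Do not touch, lift or tip any tube, grasp nothing, and leave everything else on the desk where it is.

Things in the scene. Friction and masses are not known exactly. Their poses are not given: they have to be found in the camera images.
- carousel: foot of a hand-turned tube carousel, fixed to the desk: grey, round, 148 mm across, 8 mm high. Origin: underside centre, on the vertical turning axis, at desk height. Its own +y axis points to the read head: a white block 34 x 44 mm, top 30 mm above the desk, 120 to 154 mm from the turning axis, with an orange index bar on top
- rotor: turning part of the carousel, origin on the turning axis 10 mm above the desk, z up; turns about z only, either way, one full turn at most. White disc of 134 mm, six square grey cups (rims 52 mm above the desk) 45 mm from the axis, every 60 degrees, two empty; three arms with upright pins half-way between cups. Friction about 0.1 N m (1 N at a pin), stays where it is left
- read_spot (a point): the reading place: fixed point 45 mm from the turning axis towards the read head, 54 mm above the desk (mid-height of a tube that stands there); a tube centred over it is squarely in front of the read head
- arm0 (a point): top centre of upright pin 0 at the end of an arm of the rotor, 86 mm above the desk, 100 mm from the turning axis; turns with the rotor. Blue sleeve 15 mm in diameter, from 40 to 86 mm above the desk; below it a bare 11 mm steel pin down to the arm (top 19 mm above the desk)
- arm1 (a point): top centre of upright pin 1 at the end of an arm of the rotor, 86 mm above the desk, 100 mm from the turning axis; turns with the rotor. Blue sleeve 15 mm in diameter, from 40 to 86 mm above the desk; below it a bare 11 mm steel pin down to the arm (top 19 mm above the desk)
- arm2 (a point): top centre of upright pin 2 at the end of an arm of the rotor, 86 mm above the desk, 100 mm from the turning axis; turns with the rotor. Blue sleeve 15 mm in diameter, from 40 to 86 mm above the desk; below it a bare 11 mm steel pin down to the arm (top 19 mm above the desk)
- tube_yellow: sample tube with a yellow cap, 13 mm body, 16 mm cap, 76 mm tall, standing loosely upright in a cup of the rotor, 45 mm from the turning axis. Origin at the centre of its underside (16 mm above the desk while it stands), z axis up along the tube; its top is 92 mm above the desk
- tube_green: sample tube with a green cap, 13 mm body, 16 mm cap, 76 mm tall, standing loosely upright in a cup of the rotor, 45 mm from the turning axis. Origin at the centre of its underside (16 mm above the desk while it stands), z axis up along the tube; its top is 92 mm above the desk
- tube_red: sample tube with a red cap, 13 mm body, 16 mm cap, 76 mm tall, standing held fast in a cup of the rotor, 45 mm from the turning axis. Origin at the centre of its underside (16 mm above the desk while it stands), z axis up along the tube; its top is 92 mm above the desk
- tube_purple: sample tube with a purple cap, 13 mm body, 16 mm cap, 76 mm tall, standing held fast in a cup of the rotor, 45 mm from the turning axis. Origin at the centre of its underside (16 mm above the desk while it stands), z axis up along the tube; its top is 92 mm above the desk
- monitor: black monitor standing at the back left of the desk, facing the robot: panel 474 mm wide, 95 to 380 mm above the desk; origin under its centre at desk height, its own -x axis points to the robot. Keep clear of it
- stapler: black desk stapler with a grey top, 30 x 135 x 42 mm, standing on the desk; origin at the centre of its underside.  Fixed in place
- rubber_stamp: dark red rubber stamp with a knob handle, 26 x 54 x 62 mm; origin at the centre of its underside.  Loose, not to be moved
- dropper_bottle_0: amber dropper bottle with a black rubber bulb, 30 mm across, 91 mm tall; origin at the centre of its underside.  Fixed in place
- dropper_bottle_1: white dropper bottle with a red pointed cap, 30 mm across, 91 mm tall; origin at the centre of its underside.  Loose, not to be moved
- slide_box: flat green microscope slide box, 93 x 84 x 34 mm; origin at the centre of its underside.  Fixed in place
- bench_timer: small white bench timer lying on its back, 58 x 62 x 20 mm; origin at the centre of its underside.  Fixed in place
- marker: black marker with a white barrel lying on the desk, 12 x 132 x 14 mm; origin at the centre of its underside.  Loose, not to be moved
Mind the look-alikes: they are no part of the job. Leave any purple look-alike of the tube_yellow alone.

How it is judged:
By the outcome, as a careful person would: the job done as asked, in the order asked, and still so for the second after the job is handed in, with the robot touching nothing.
It also fails if it takes over 72 s, if anything falls off the work surface, if the arm or the gripper's body presses on something with over 40 N, if the wrist force passes 120 N, or if a joint passes its speed limit or range.

## Working session

There is one attempt and no reset: what is moved stays moved. The work goes in short steps, each a Python script; the robot and the scene stay as the last script left them, time stands still between calls to the robot, and variables do not carry over. Pictures are saved under pics/ and viewed, and the job is handed in when it is done.

```bash
ls; mkdir -p pics
python3 - <<'E'
from plant import robot
import cv2
for n in("top","side"):
    f=robot.grab_frame(n); cv2.imwrite(f"pics/{n}0.png",cv2.resize(f,(800,600),interpolation=cv2.INTER_CUBIC)); cv2.imwrite(f"pics/raw_{n}0.png",f); print(n,robot.get_calibration(n))
s=robot.observe();print(s['time'],s['tool_pos'],s['tcp_rot'],s['gripper_width'],robot.tip_reach)
E
```

```text
pics
top {'vertical_fov': 48.95114108505187, 'cx': 253.0538400466161, 'cy': 194.43675554168072, 'rvec': array([ 2.1296803 , -2.16174361,  0.13327992]), 'tvec': array([-0.07504226,  0.50318243,  1.01053417])}
side {'vertical_fov': 46.78736986297368, 'cx': 263.9500571515652, 'cy': 182.6350507605588, 'rvec': array([ 1.98814404, -0.08795853,  0.07221937]), 'tvec': array([-0.48471005,  0.06816413,  1.17180295])}
0.1 [ 0.25863187 -0.54114392  0.3031532 ] [-1.79927656e+02 -1.47150137e-02  2.55405643e+01] 0.08575035180548518 0.0726
```

View pics/top0.png

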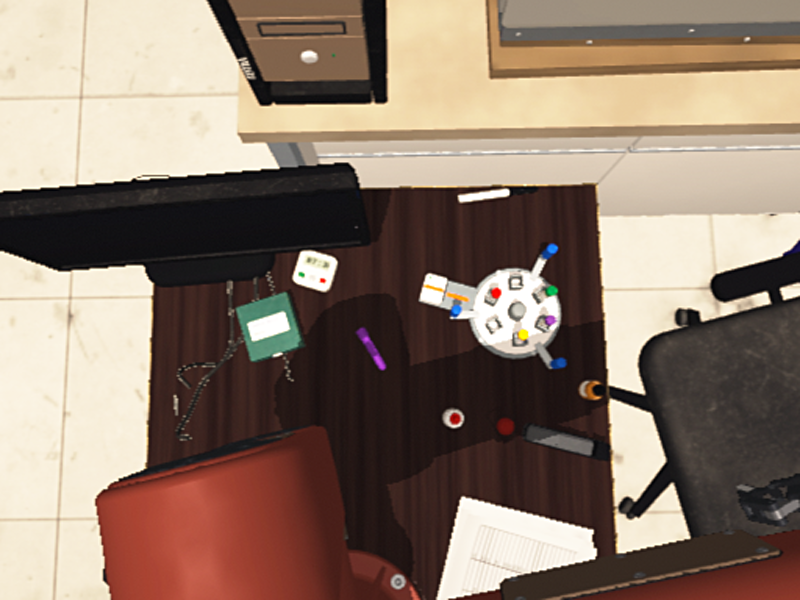

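View pics/side0.png

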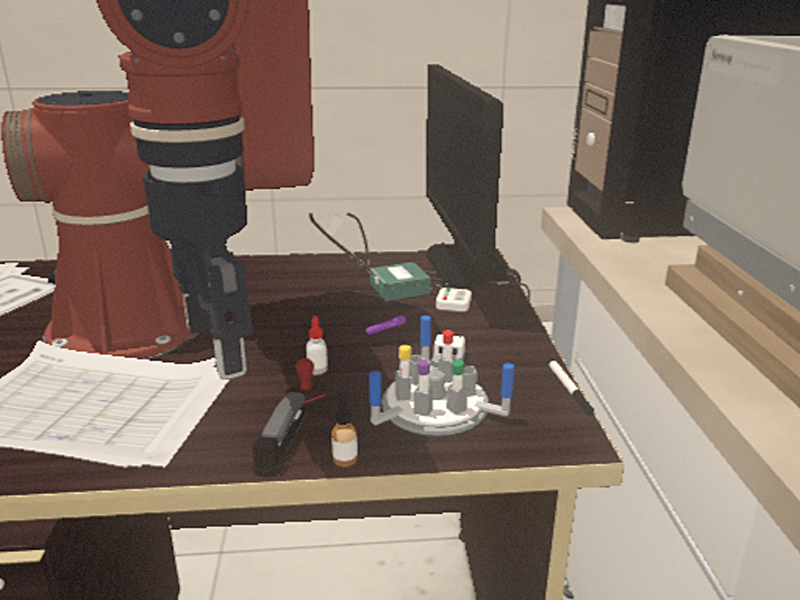

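```bash
cat > h.py <<'E'
import numpy as np, cv2
from scipy.optimize import least_squares
def cam(c,P):
    f=192/np.tan(np.radians(c['vertical_fov']/2)); K=np.array([[f,0,c['cx']],[0,f,c['cy']],[0,0,1]])
    return cv2.projectPoints(np.asarray(P,float).reshape(-1,3),c['rvec'],c['tvec'],K,None)[0].reshape(-1,2)
def ray(c,uv,z):
    f=192/np.tan(np.radians(c['vertical_fov']/2)); R=cv2.Rodrigues(c['rvec'])[0]; C=-R.T@c['tvec']
    d=R.T@np.array([(uv[0]-c['cx'])/f,(uv[1]-c['cy'])/f,1]); return C+d*(z-C[2])/d[2]
RNG={'blue':((100,150,80),(125,255,255)),'yellow':((22,150,100),(32,255,255)),'green':((55,150,60),(85,255,255)),
 'purple':((130,100,60),(155,255,255)),'red':((172,150,90),(180,255,255)),'orange':((12,150,120),(21,255,255))}
def blobs(img,col,minA=6):
    hsv=cv2.cvtColor(img,cv2.COLOR_BGR2HSV); lo,hi=RNG[col]
    m=cv2.inRange(hsv,lo,hi)
    if col=='red': m|=cv2.inRange(hsv,(0,190,120),(5,255,255))
    n,l,s,c=cv2.connectedComponentsWithStats(m)
    return [(c[i].round(1).tolist(),int(s[i,4])) for i in range(1,n) if s[i,4]>=minA]
E
python3 - <<'E'
from plant import robot
import cv2; from h import *
for n,(x0,x1,y0,y1) in (("top",(220,420,100,300)),("side",(200,400,180,320))):
    f=cv2.imread(f"pics/raw_{n}0.png"); c=robot.get_calibration(n)
    for k in RNG:
        print(n,k,[(b,a,ray(c,b,.088).round(3).tolist()[:2]) for b,a in blobs(f,k) if x0<b[0]<x1 and y0<b[1]<y1])
    y,x=(110,170) if n=="top" else (180,190)
    x= 260 if n=="top" else 215
    y=145 if n=="top" else 190
    cv2.imwrite(f"pics/crop_{n}0.png",cv2.resize(f[y:y+105,x:x+140],(800,600),interpolation=cv2.INTER_NEAREST))
E
```

```text
top blue [([351.6, 160.1], 63, [0.573, -0.317]), ([291.1, 198.4], 40, [0.484, -0.172]), ([357.3, 232.1], 55, [0.403, -0.323])]
top yellow [([334.5, 213.5], 32, [0.447, -0.272])]
top green [([352.6, 185.7], 37, [0.512, -0.317])]
top purple [([351.6, 204.5], 31, [0.467, -0.313]), ([237.3, 222.7], 171, [0.429, -0.046])]
top red [([317.2, 187.3], 29, [0.509, -0.234]), ([290.8, 267.5], 28, [0.324, -0.167])]
top orange [([277.2, 184.0], 18, [0.518, -0.14]), ([292.4, 189.7], 34, [0.504, -0.176]), ([378.4, 249.8], 60, [0.362, -0.369])]
side blue [([271.7, 202.7], 10, [0.487, -0.178]), ([324.8, 233.9], 16, [0.578, -0.326]), ([239.3, 250.6], 52, [0.404, -0.374])]
side yellow [([258.5, 225.0], 56, [0.448, -0.279])]
side green []
side purple [([246.7, 207.5], 119, [0.428, -0.198])]
side red [([201.6, 207.9], 8, [0.328, -0.193]), ([201.4, 214.6], 17, [0.328, -0.224])]
side orange [([255.0, 224.5], 6, [0.441, -0.277]), ([214.1, 275.7], 21, [0.357, -0.449])]
```

View pics/crop_top0.png

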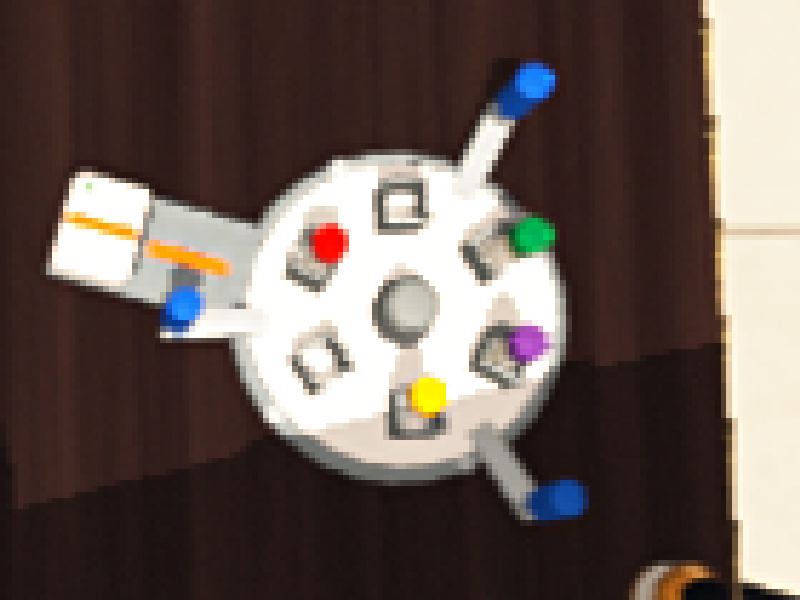

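View pics/crop_side0.png

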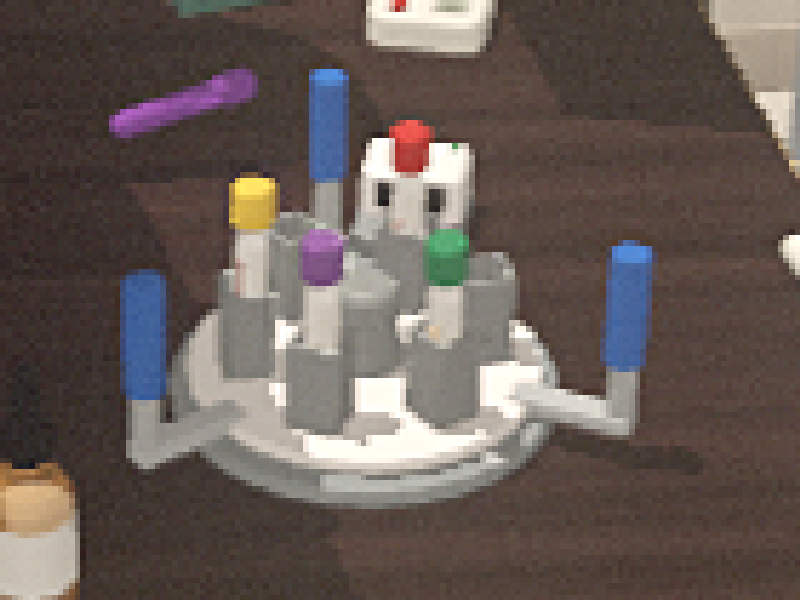

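```bash
cat >> h.py <<'E'
def fit(ct,cs,top_pins,top_caps,side_pins,side_caps,x0=None):
    """pins: list of (k,uv) k=0..2 ; caps: list of (slot,uv); theta = angle of slot0; pins at theta+30+120k"""
    def res(p):
        ax,ay,th=p[:3]; dt=p[3:5]; ds=p[5:7]; r=[]
        for c,pins,caps,d,zc in ((ct,top_pins,top_caps,dt,.089),(cs,side_pins,side_caps,ds,.084)):
            for k,uv in pins:
                a=th+np.radians(30+120*k); r+=list(cam(c,[ax+.1*np.cos(a),ay+.1*np.sin(a),.086])[0]+d-uv)
            for k,uv in caps:
                a=th+np.radians(60*k); r+=list((cam(c,[ax+.045*np.cos(a),ay+.045*np.sin(a),zc])[0]+d-uv)*.6)
        return np.r_[r,p[3:]*0.7]
    s=least_squares(res,x0,loss='soft_l1'); return s.x,s.fun
E
python3 - <<'E'
from plant import robot
from h import *
ct=robot.get_calibration('top');cs=robot.get_calibration('side')
for c in(ct,cs): print((-cv2.Rodrigues(c['rvec'])[0].T@c['tvec']).round(3))
T=lambda u,v:np.array([260+u/5.714-.5,145+v/5.714-.5]); S=lambda u,v:np.array([215+u/5.714-.5,190+v/5.714-.5])
tp={'A':T(537,80),'B':T(184,303),'C':T(570,497)}
sp={'B':S(328,75),'A':S(631,250),'C':S(143,277)}
for k in tp: print(k,ray(ct,tp[k],.086).round(4),ray(cs,sp[k],.086).round(4))
cap={'y':(334.5,213.5),'g':(352.6,185.7),'p':(351.6,204.5),'r':(317.2,187.3)}
capS={'y':S(253,203),'r':S(411,146),'p':S(322,257),'g':S(447,257)}
for k in cap: print(k,ray(ct,cap[k],.089).round(4),ray(cs,capS[k],.084).round(4))
A=np.mean([ray(ct,tp[k],.086) for k in tp],axis=0);print(A)
for k in cap:
    d=ray(ct,cap[k],.089)-A; print(k,np.hypot(*d[:2]),np.degrees(np.arctan2(d[1],d[0])))
for k in tp:
    d=ray(ct,tp[k],.086)-A; print(k,np.hypot(*d[:2]),np.degrees(np.arctan2(d[1],d[0])))
for uv,z in (((277.2,184.),.031),((292.4,189.7),.010)):
    d=ray(ct,uv,z)-A; print(d+A,np.hypot(*d[:2]),np.degrees(np.arctan2(d[1],d[0])))
E
```

```text
[ 0.361 -0.094  1.068]
[ 0.377 -1.084  0.544]
A [ 0.5771 -0.3224  0.086 ] [ 0.5795 -0.3199  0.086 ]
B [ 0.4861 -0.1736  0.086 ] [ 0.4878 -0.1742  0.086 ]
C [ 0.4044 -0.3278  0.086 ] [ 0.4064 -0.3249  0.086 ]
y [ 0.4468 -0.2717  0.089 ] [ 0.4491 -0.2725  0.084 ]
g [ 0.5114 -0.3167  0.089 ] [ 0.5142 -0.3163  0.084 ]
p [ 0.4672 -0.3123  0.089 ] [ 0.4701 -0.3129  0.084 ]
r [ 0.509  -0.2337  0.089 ] [ 0.5133 -0.233   0.084 ]
[ 0.48920314 -0.2746126   0.086     ]
y 0.04253725402561293 176.11443820086095
g 0.0475511798643604 -62.14446233332701
p 0.043653222297621044 -120.30986007982847
r 0.04538979830899492 64.2017525030663
A 0.10003379810568096 -28.54370625451539
B 0.10101031702766822 91.75405613748096
C 0.10007288552652947 -147.90990262473096
[ 0.52763362 -0.1429839   0.031     ] 0.13712408389296663 73.72423935186441
[ 0.5157732  -0.18214092  0.01      ] 0.09621320013411407 73.96895352747788
```

```bash
cat >> h.py <<'E'
AX=np.array([.4898,-.2740]); Z=.0726+.055; HEAD=73.8
def pose(th,s=.022,z=Z,r=.102,sgn=1,flip=180):
    a=np.radians(th); er=np.array([np.cos(a),np.sin(a)]); et=np.array([-er[1],er[0]])
    p=AX+r*er+sgn*s*et
    y=(th+flip+180)%360-180
    return [p[0],p[1],z],[180,0,y]
E
python3 - <<'E'
from plant import robot
from h import *
ct=robot.get_calibration('top')
print('monitor',ray(ct,(236,157),.38),ray(ct,(228,105),.38),'amber',ray(ct,(378,249),.05))
for th in (91.6,50,0,-50,-100,-136.6):
    p,o=pose(th); print(th,np.round(p,3),o,np.round(robot.ik(p,o),0))
E
```

```text
monitor [ 0.51817549 -0.05868719  0.38      ] [ 0.608576   -0.04587959  0.38      ] amber [ 0.36370667 -0.37893495  0.05      ]
91.6 [ 0.465 -0.173  0.128] [180, 0, -88.39999999999998] [ -36.  -10.  -28.   72.    0. -127.]
50 [ 0.539 -0.182  0.128] [180, 0, -130] [-32.   3. -16.  71.   0. -82.]
0 [ 0.592 -0.252  0.128] [180, 0, -180] [-35.  16.  -2.  72.   0. -35.]
-50 [ 0.572 -0.338  0.128] [180, 0, 130] [-42.  19.   2.  73.   0.   8.]
-100 [ 0.494 -0.378  0.128] [180, 0, 80] [-49.  12.  -6.  72.   0.  51.]
-136.6 [ 0.431 -0.36   0.128] [180, 0, 43.400000000000006] [-53.   2. -17.  71.   0.  83.]
```

Run:
```python
from plant import robot
from h import *
robot.set_gripper(0.0)
p,o=pose(91.6,s=.036,z=.24); robot.move_pose(p,o)
p,o=pose(91.6,s=.036); print(robot.line_to(p,vel=.12,guard=8))
s=robot.observe();print(s['time'],s['tool_pos'],s['tcp_rot'],s['gripper_width'],s['ft_force'])
for n in("top","side"):
    f=robot.grab_frame(n); cv2.imwrite(f"pics/raw_{n}1.png",f)
f=cv2.imread("pics/raw_top1.png");g=cv2.imread("pics/raw_side1.png")
cv2.imwrite("pics/c1.png",np.vstack([cv2.resize(f[130:255,230:400],None,fx=3.0,fy=2.4,interpolation=1),cv2.resize(g[150:290,190:360],None,fx=3,fy=2.1,interpolation=1)]))
```

```text
False
4.9583 [ 0.45137896 -0.1733689   0.12845297] [-1.79941164e+02 -4.62519284e-02 -8.84019743e+01] -0.0003827361216606649 [-0.89890112  0.45912824  0.39961105]
```

View pics/c1.png

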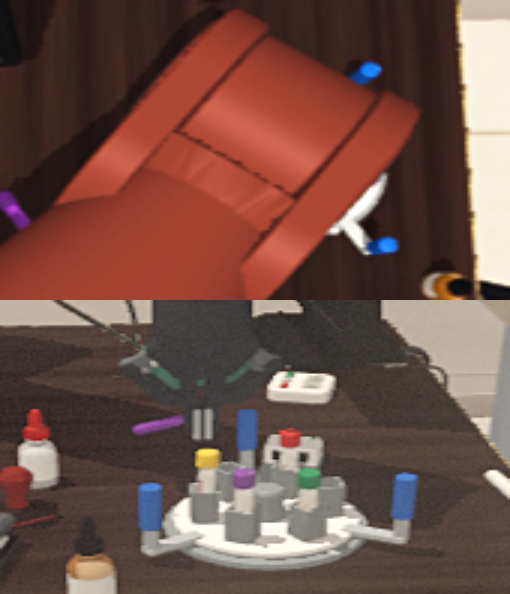

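```bash
cat >> h.py <<'E'
def arc(robot,a,b,step=8,vel=.05,**k):
    n=max(1,int(np.ceil(abs(b-a)/step))); mx=0
    for t in np.linspace(a,b,n+1)[1:]:
        p,o=pose(t,**k)
        if robot.line_to(p,vel=vel,rotation=o,guard=15): print('GUARD at',t,robot.observe()['ft_force']); return False
        mx=max(mx,np.linalg.norm(robot.observe()['ft_force']))
    s=robot.observe(); print('t',round(s['time'],2),'pos',np.round(s['tool_pos'],4),'F',np.round(s['ft_force'],1),'maxF',mx); return True
def snap(robot,i,names=("top","side")):
    for n in names: cv2.imwrite(f"pics/raw_{n}{i}.png",robot.grab_frame(n))
def show(i):
    f=cv2.imread(f"pics/raw_side{i}.png"); cv2.imwrite(f"pics/side{i}.png",cv2.resize(f[190:295,215:355],(800,600),interpolation=cv2.INTER_NEAREST))
    f=cv2.imread(f"pics/raw_top{i}.png"); cv2.imwrite(f"pics/top{i}.png",cv2.resize(f[145:250,260:400],(800,600),interpolation=cv2.INTER_NEAREST))
E
python3 - <<'E'
from plant import robot
from h import *
p,o=pose(91.6,s=.024); print(robot.line_to(p,vel=.03,guard=10))
ok=arc(robot,91.6,60,vel=.05) and arc(robot,60,-3)
snap(robot,2); show(2)
E
```

```text
False
t 7.41 pos [ 0.5215 -0.1746  0.1276] F [ 0.7  0.1 -0.8] maxF 1.2327002911820968
t 10.88 pos [ 0.5927 -0.2571  0.1276] F [0.8 0.7 0.5] maxF 1.3005102303548906
```

View pics/side2.png

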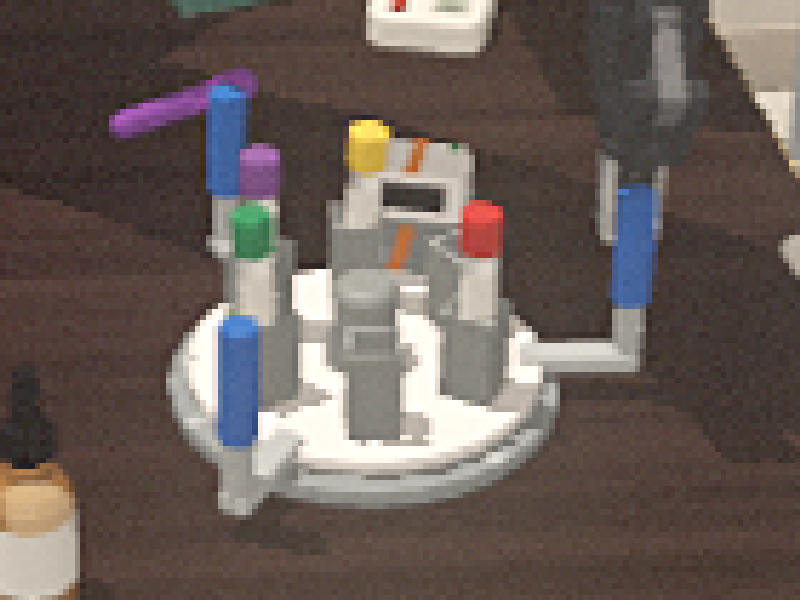

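View pics/top2.png

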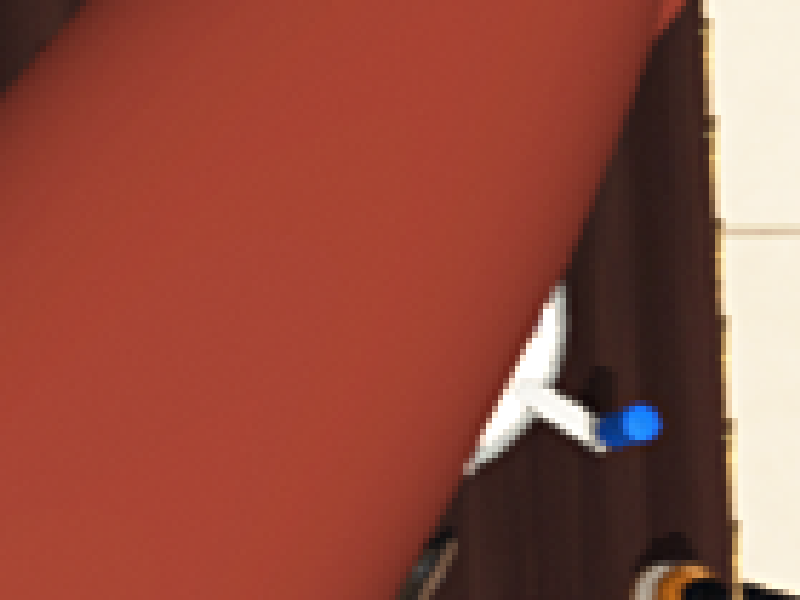

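```bash
cat >> h.py <<'E'
S=lambda u,v:np.array([215+u/5.714-.5,190+v/5.714-.5])
T=lambda u,v:np.array([260+u/5.714-.5,145+v/5.714-.5])
AS=np.array([.4912,-.2730]); AT=np.array([.4892,-.2746])
def ang(c,uv,z,A):
    d=ray(c,uv,z)[:2]-A; return np.degrees(np.arctan2(d[1],d[0])).round(1),(np.hypot(*d)*1000).round(1)
E
python3 - <<'E'
from plant import robot
from h import *
ct=robot.get_calibration('top');cs=robot.get_calibration('side')
for uv in((228,92),(637,193),(238,322)): print('pin side',ang(cs,S(*uv),.086,AS))
print('pin top',ang(ct,T(640,424),.086,AT))
for n,uv in dict(y=(369,147),p=(260,172),g=(253,232),r=(482,230)).items(): print(n,ang(cs,S(*uv),.084,AS))
print('before');
for n,uv in dict(y=(253,203),r=(411,146),p=(322,257),g=(447,257)).items(): print(n,ang(cs,S(*uv),.084,AS))
for uv in ((417,157),(400,247)): print('bar',ang(cs,S(*uv),.031 if uv[1]<200 else .010,AS))
E
```

```text
pin side (np.float64(117.3), np.float64(97.6))
pin side (np.float64(-3.7), np.float64(99.8))
pin side (np.float64(-123.1), np.float64(99.5))
pin top (np.float64(-123.8), np.float64(99.9))
y (np.float64(81.7), np.float64(40.8))
p (np.float64(147.6), np.float64(44.4))
g (np.float64(-154.9), np.float64(48.5))
r (np.float64(-33.4), np.float64(46.2))
before
y (np.float64(179.3), np.float64(42.1))
r (np.float64(61.1), np.float64(45.7))
p (np.float64(-117.9), np.float64(45.1))
g (np.float64(-62.0), np.float64(49.0))
bar (np.float64(73.1), np.float64(133.8))
bar (np.float64(73.3), np.float64(93.7))
```

Run:
```python
from h import *
f=cv2.imread("pics/raw_side2.png"); g=cv2.imread("pics/raw_side0.png")
a=cv2.resize(f[205:245,265:315],(800,640),interpolation=cv2.INTER_CUBIC)[:600]
cv2.imwrite("pics/z2.png",a)
```

```text
(no output)
```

View pics/z2.png

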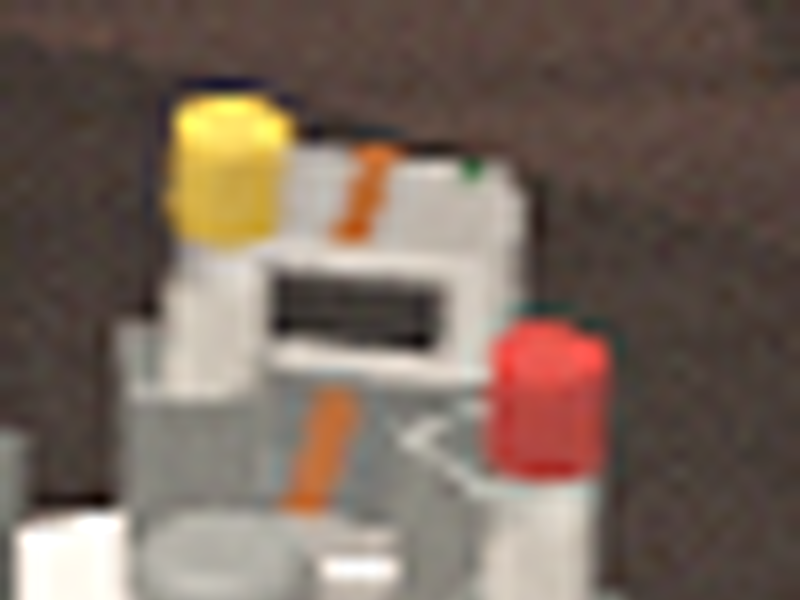

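Run:
```python
from plant import robot
from h import *
arc(robot,-3,-13,step=4,vel=.03)
p,o=pose(-13,s=.034); robot.line_to(p,vel=.06,rotation=o)
robot.pause(0.3); print(robot.observe()['time'],robot.observe()['ft_force'])
snap(robot,3); show(3)
f=cv2.imread("pics/raw_side3.png")
cv2.imwrite("pics/z3.png",cv2.resize(f[205:245,265:315],(800,640),interpolation=cv2.INTER_CUBIC)[:600])
```

```text
t 12.03 pos [ 0.5941 -0.2755  0.1276] F [ 0.4 -0.5 -0.5] maxF 1.4068663738482647
12.675 [ 0.54397897  0.71760091 -0.56708281]
```

View pics/side3.png

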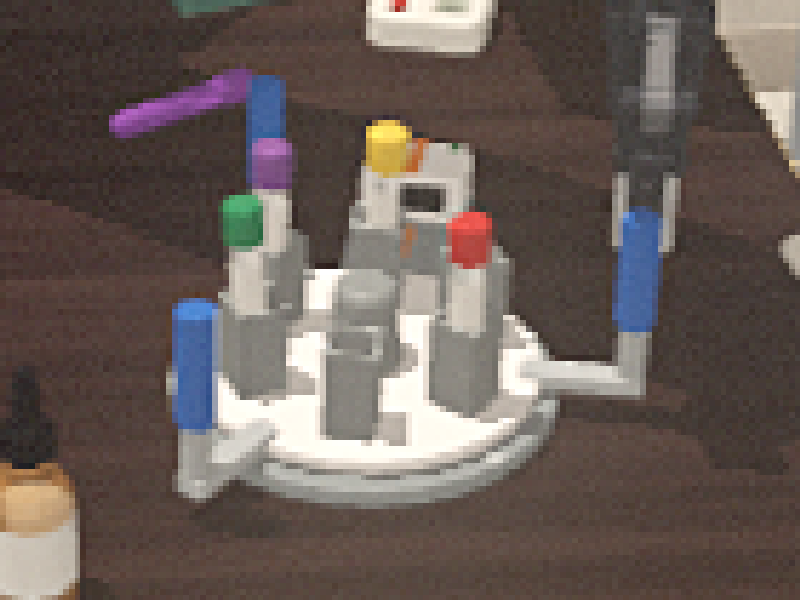

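View pics/z3.png

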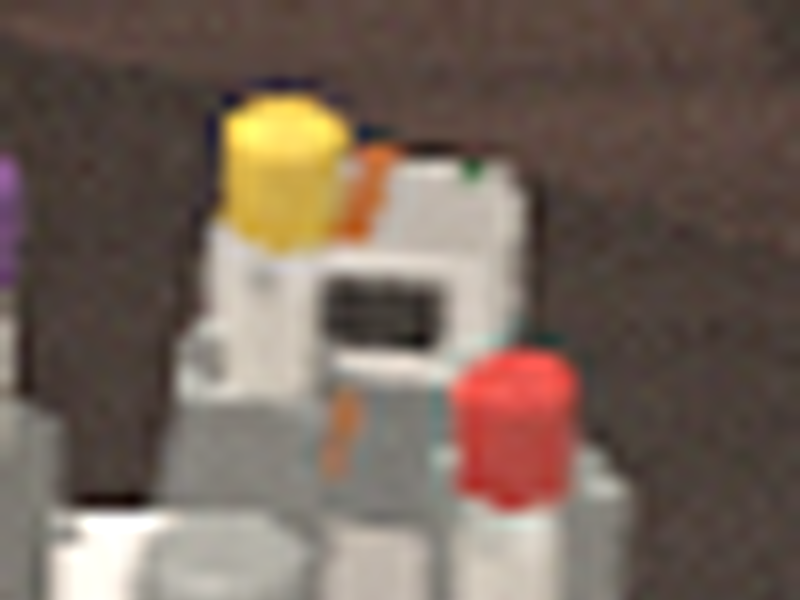

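View pics/top3.png

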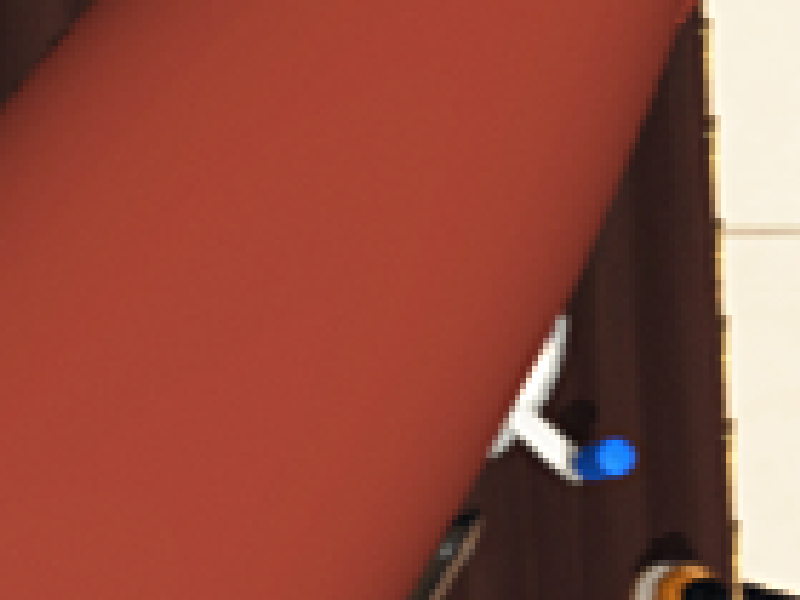

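Run:
```python
from plant import robot
from h import *
ct=robot.get_calibration('top');cs=robot.get_calibration('side')
for uv in((196,306),(641,217),(266,83)): print('pin side',ang(cs,S(*uv),.086,AS))
print('pin top',ang(ct,T(616,458),.086,AT))
for n,uv in dict(y=(388,147),p=(272,165),g=(243,222),r=(470,240)).items(): print(n,ang(cs,S(*uv),.084,AS))
for a in (73.1,73.8,76.8):
  for A in (AS,):
    for z in(.092,.084,.054,.052):
      e=np.r_[A+.045*np.array([np.cos(np.radians(a)),np.sin(np.radians(a))]),z]
      print(a,z,((cam(cs,e)[0]-[265,205]+.5)*16).round(0))
```

```text
pin side (np.float64(-133.2), np.float64(99.0))
pin side (np.float64(-13.9), np.float64(100.1))
pin side (np.float64(107.2), np.float64(98.0))
pin top (np.float64(-133.7), np.float64(100.3))
y (np.float64(71.7), np.float64(41.9))
p (np.float64(138.4), np.float64(43.5))
g (np.float64(-164.4), np.float64(48.7))
r (np.float64(-44.2), np.float64(46.2))
73.1 0.092 [285. 109.]
73.1 0.084 [283. 161.]
73.1 0.054 [277. 351.]
73.1 0.052 [277. 364.]
73.8 0.092 [281. 108.]
73.8 0.084 [279. 160.]
73.8 0.054 [273. 351.]
73.8 0.052 [273. 364.]
76.8 0.092 [263. 107.]
76.8 0.084 [262. 159.]
76.8 0.054 [256. 350.]
76.8 0.052 [256. 362.]
```

Run:
```python
from plant import robot
from h import *
robot.pause(2.8)
p,o=pose(-13.5,s=.024); print(robot.line_to(p,vel=.04,rotation=o,guard=10))
ok=arc(robot,-13.5,-70) and arc(robot,-70,-125)
p,o=pose(-125,s=.034); robot.line_to(p,vel=.06,rotation=o); 
p[2]=.24; robot.line_to(p,vel=.15)
robot.move_pose([.36,-.46,.30],o)
print(robot.observe()['time'])
snap(robot,4); show(4)
f=cv2.imread("pics/raw_side4.png")
cv2.imwrite("pics/z4.png",cv2.resize(f[205:245,265:315],(800,640),interpolation=cv2.INTER_CUBIC)[:600])
```

```text
False
t 19.31 pos [ 0.5455 -0.3622  0.1276] F [-0.2  0.9  0.5] maxF 1.4391455503124673
t 22.34 pos [ 0.4496 -0.3703  0.1277] F [ 0.4 -0.5  0.2] maxF 1.3333264204548456
24.2167
```

View pics/side4.png

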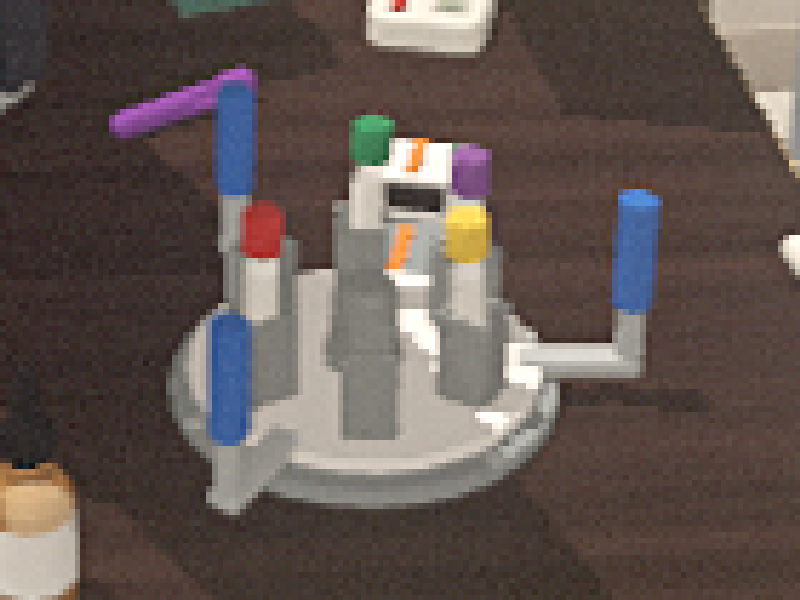

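View pics/z4.png

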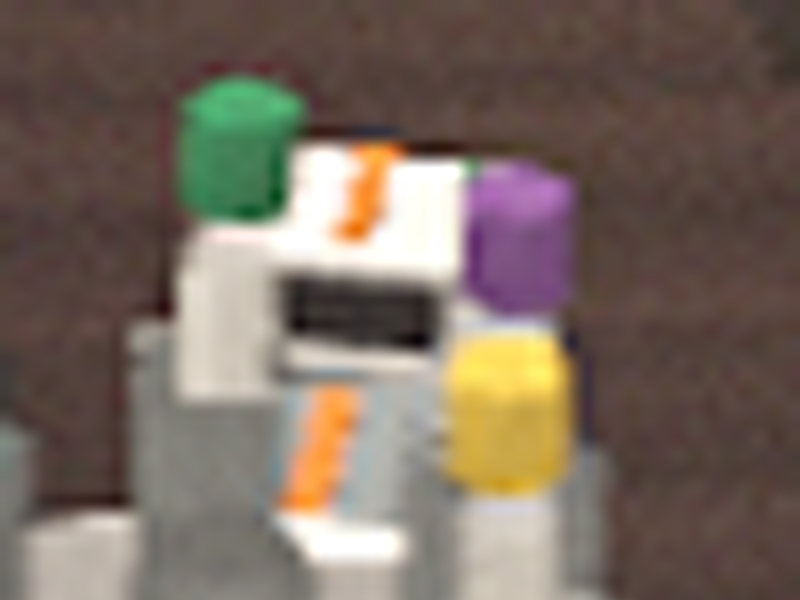

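View pics/top4.png

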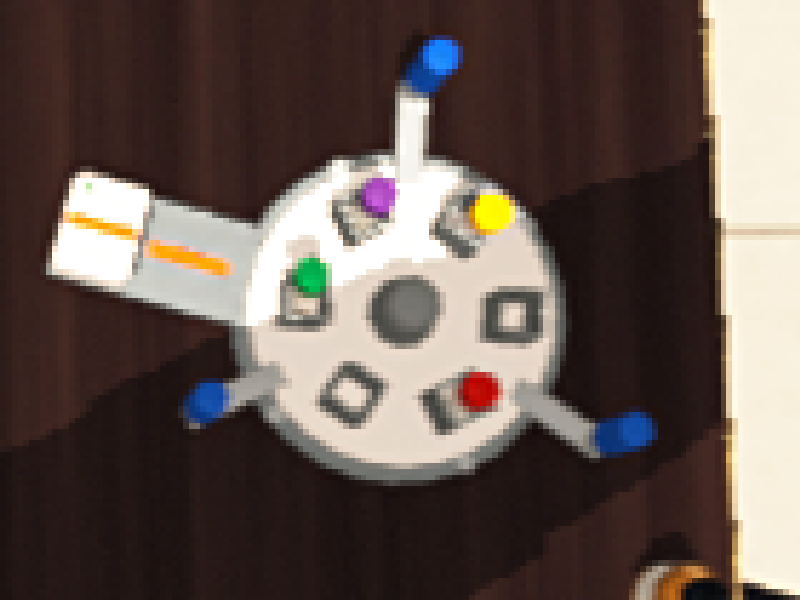

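Run:
```python
from plant import robot
from h import *
ct=robot.get_calibration('top');cs=robot.get_calibration('side')
for uv in((231,321),(639,197),(236,89)): print('pin side',ang(cs,S(*uv),.086,AS))
for uv in((639,430),(440,57),(207,402)): print('pin top',ang(ct,T(*uv),.086,AT))
f=cv2.imread('pics/raw_top4.png')
for k in('green','red','purple','yellow'):
    print(k,[(ang(ct,b,.089,AT)) for b,a in blobs(f,k) if 300<b[0]<360 and 160<b[1]<230])
for n,uv in dict(g=(372,140),p=(470,173),y=(467,233),r=(263,232)).items(): print(n,ang(cs,S(*uv),.084,AS))
for a in (73.8,82.2,83.8,85):
  for z in(.084,.054):
      e=np.r_[AS+.047*np.array([np.cos(np.radians(a)),np.sin(np.radians(a))]),z]
      print(a,z,((cam(cs,e)[0]-[265,205]+.5)*16).round(0))
```

```text
pin side (np.float64(-124.4), np.float64(100.1))
pin side (np.float64(-5.4), np.float64(100.1))
pin side (np.float64(114.9), np.float64(98.3))
pin top (np.float64(-125.1), np.float64(100.8))
pin top (np.float64(-4.7), np.float64(98.6))
pin top (np.float64(115.4), np.float64(102.6))
green [(np.float64(81.8), np.float64(49.5))]
red [(np.float64(-156.8), np.float64(44.7))]
purple [(np.float64(27.1), np.float64(44.8))]
yellow [(np.float64(-39.4), np.float64(41.1))]
g (np.float64(80.4), np.float64(46.6))
p (np.float64(22.5), np.float64(44.6))
y (np.float64(-39.6), np.float64(42.6))
r (np.float64(-152.7), np.float64(45.4))
73.8 0.084 [281. 153.]
73.8 0.054 [275. 344.]
82.2 0.084 [231. 150.]
82.2 0.054 [226. 341.]
83.8 0.084 [222. 150.]
83.8 0.054 [217. 341.]
85 0.084 [215. 150.]
85 0.054 [210. 341.]
```

Run:
```python
from plant import robot
from h import *
p,o=pose(-125,s=.036,z=.24); robot.move_pose(p,o)
p,o=pose(-125,s=.036); print(robot.line_to(p,vel=.12,guard=8))
p,o=pose(-125,s=.024); print(robot.line_to(p,vel=.04,guard=10))
arc(robot,-125,-133.5,step=4.3,vel=.03)
p,o=pose(-133.5,s=.036); robot.line_to(p,vel=.06,rotation=o)
p[2]=.24; robot.line_to(p,vel=.15)
robot.move_pose([.36,-.46,.30],o)
print(robot.observe()['time'])
snap(robot,5); show(5)
f=cv2.imread("pics/raw_side5.png")
cv2.imwrite("pics/z5.png",cv2.resize(f[205:245,265:315],(800,640),interpolation=cv2.INTER_CUBIC)[:600])
cv2.imwrite("pics/full5.png",np.hstack([cv2.resize(cv2.imread(f"pics/raw_{n}5.png"),(400,300),interpolation=cv2.INTER_AREA) for n in("top","side")]))
```

```text
False
False
t 27.36 pos [ 0.4356 -0.3631  0.1276] F [ 0.4 -0.5  1.1] maxF 1.2661462204052747
29.2417
```

View pics/side5.png

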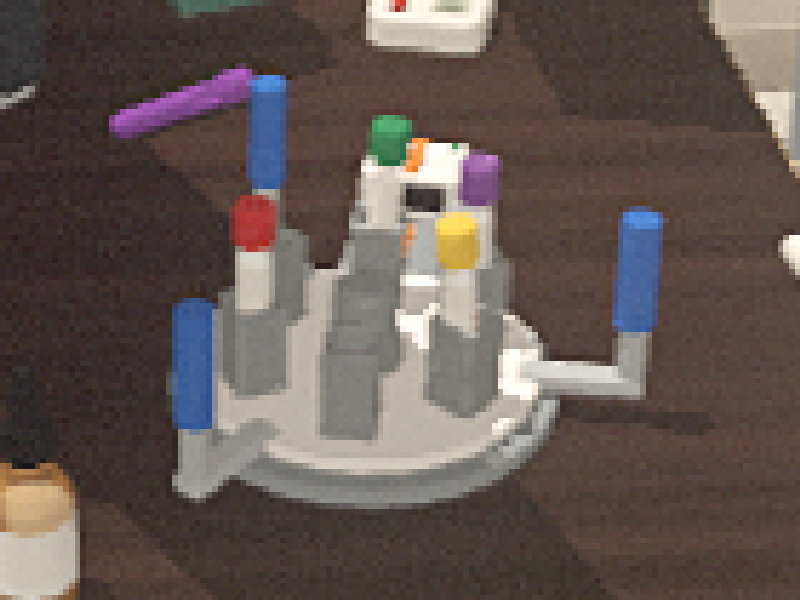

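View pics/z5.png

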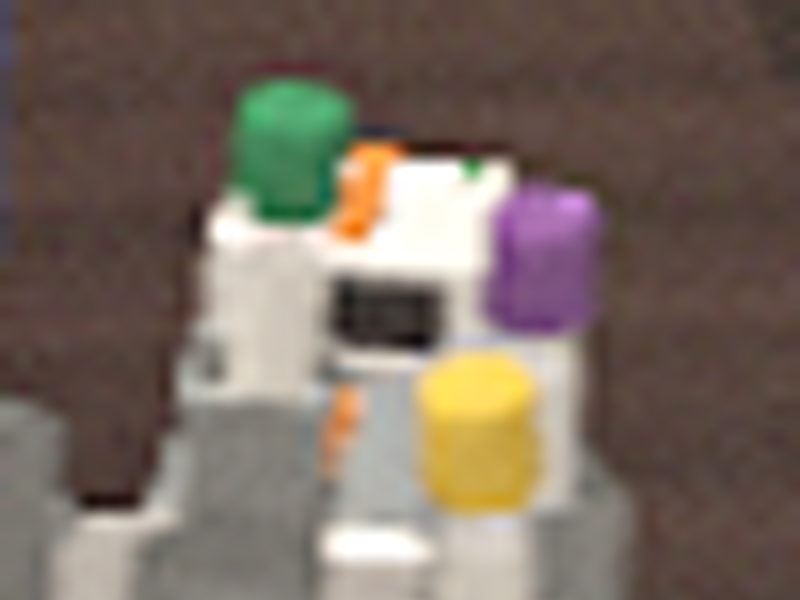

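View pics/top5.png

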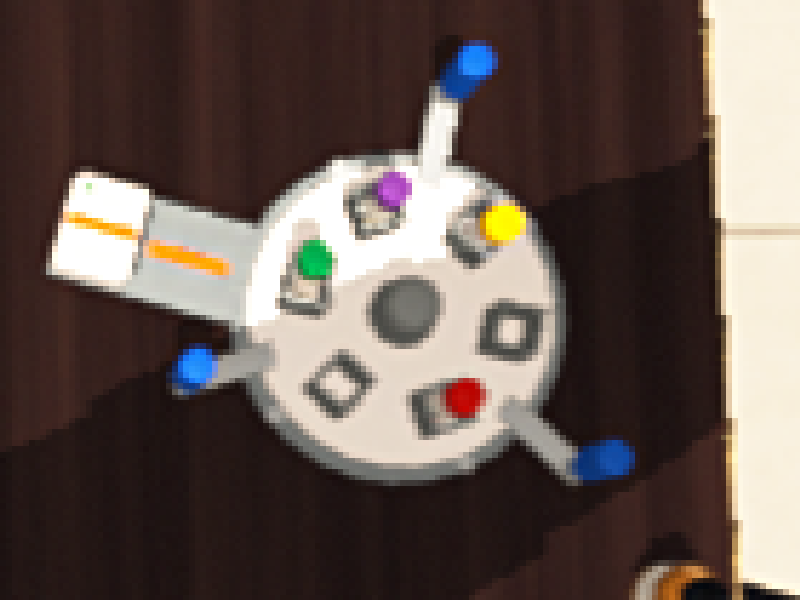

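View pics/full5.png

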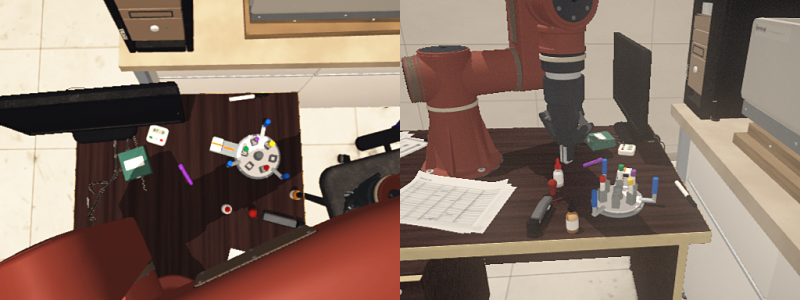

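Run:
```python
from plant import robot
from h import *
ct=robot.get_calibration('top');cs=robot.get_calibration('side')
for uv in((194,306),(641,217),(267,83)): print('pin side',ang(cs,S(*uv),.086,AS))
for uv in((618,458),(476,61),(196,367)): print('pin top',ang(ct,T(*uv),.086,AT))
f=cv2.imread('pics/raw_top5.png')
for k in('green','red','purple','yellow'):
    print(k,[(ang(ct,b,.089,AT)) for b,a in blobs(f,k) if 300<b[0]<360 and 160<b[1]<230])
for n,uv in dict(g=(390,140),p=(480,180),y=(458,241),r=(254,222)).items(): print(n,ang(cs,S(*uv),.084,AS))
```

```text
pin side (np.float64(-133.5), np.float64(99.4))
pin side (np.float64(-13.9), np.float64(100.1))
pin side (np.float64(107.0), np.float64(97.8))
pin top (np.float64(-133.4), np.float64(100.9))
pin top (np.float64(-13.4), np.float64(99.0))
pin top (np.float64(107.0), np.float64(101.2))
green [(np.float64(73.8), np.float64(49.1))]
red [(np.float64(-165.6), np.float64(45.2))]
purple [(np.float64(19.0), np.float64(43.8))]
yellow [(np.float64(-48.4), np.float64(41.6))]
g (np.float64(72.1), np.float64(47.7))
p (np.float64(14.5), np.float64(45.5))
y (np.float64(-48.6), np.float64(43.4))
r (np.float64(-162.6), np.float64(45.0))
```

Run:
```python
from plant import robot
robot.pause(1); robot.job_done(); print(robot.observe()['time'])
```

```text
the job is handed in; nothing more can be done
the job is handed in; nothing more can be done
```

The job is handed in. The green tube was left in front of the read head and the robot was clear of everything.

**What I did:** I closed the gripper and pushed one blue pin clockwise with the fingertips. The measured force on the tool stayed below 1.5 N.
- **Yellow:** I turned the carousel about 105° to bring the yellow tube to the read head, backed off, and let it stand for about 3 s.
- **Green:** I turned it about another 120° in the same direction, in two pushes with a look in between, until the green tube stood there. I then lifted clear. The last reading before hand-in was at about 29 s on the robot's clock.

**Last checks:** The read head lies at about 73.8° around the axis in the top view and 73.2° in the side view.

| Tube | Cap in top view | Cap in side view | Tube body at cup rim (mid-height) |
|---|---|---|---|
| Green, final | 73.8° | 72.1° | within about 1 mm sideways |
| Yellow, while it stood there | hidden by the arm | 71.7° | within about 1 mm sideways |

**What did not agree perfectly:**
- **Off-centre tubes:** Both loose tubes stand 2–3 mm off the centre of their cups and lean slightly. I centred the tubes rather than the cups, so each cup stops about 2.5–3° past the head line. Along the line to the head, both tubes sit 2–3 mm off the 45 mm radius (yellow towards the axis, green away from it), which turning cannot correct.
- **Camera differences:** The two cameras differ by up to about 2.5 mm in position, and by up to 4.5° on the caps of the fixed tubes.
- **Other items on the desk:** In the last pictures they all appeared to be where they started, though the arm hid part of the desk in the top view.

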